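Plug the hanger post into its stand

TASK

Take the roll-hanger post out of its rest and plug it, foot down, into the square tube of the stand: squeeze the spring button flush so that it slides inside the tube, then keep pushing until the button pops out through the slot in the tube's front. Do it gently by feel, never pushing with more than about 20 N, and leave the cards and the label roll where they are.

Things in the scene. Friction and masses are not known exactly. Their poses are not given: they have to be found in the camera images.
- post: Upright square aluminium tube, 24 x 24 mm, 98 mm tall, 0.14 kg, parked in the rest. Origin: centre of its foot; z up the post; -x is the face with the spring button. The lowest 9 mm taper to 18 mm square. The two x faces are clear from foot to top for a pinch from above.
- post_top (a point): Centre of the post's flat top, 98 mm above its foot; axes as the post's. A round steel cross-bar for rolls, 8 mm thick, runs along y 6 mm below the top, 53 mm to each side.
- button_face (a point): Middle of the spring button, on the post's -x face, 40 mm above the foot; axes as the post's. The button is a grey block 12 mm wide and 28 mm high (26 to 54 mm above the foot), 8.7 mm proud. It slides straight in without tilting: pinching its upper half against the opposite face presses it all flush, leaving the lower half free to enter the tube. Its lower end is square and does not cam in by itself.
- button (a joint): The button's slide in m: 0 fully out, 0.0085 flush with the face; 2 N to start, 4.5 N to press flush. Once its lower half is inside the tube, the tube keeps it in (0.005 to 0.0085) and friction holds the post when let go. Popped out through the slot it reads near 0.
- stand: Fixed stand: grey upright square tube on a dark 84 x 84 x 8 mm foot plate. Origin: centre of the foot plate's underside, on the tube's axis; z up; -x is the front, which the post's -x face must face. Walls 4 mm. Push with no more than 20 N: the stop is off-centre, so the post wedges and the walls feel about three times the push; over 70 N in all, or 30 N from the fingers, does damage.
- tube_mouth (a point): Centre of the tube's open rim, 96 mm above the table; axes as the stand's. Inside 26.4 mm square: 1.2 mm play on each side of the post. Sliding the post down with the button held in takes about 2 to 5 N.
- slot_range (a point): Point on the tube's front face, 59 mm above the table. Below a 10 mm band at the rim the front is a clamped plate with a slot 15 mm wide, 32 mm high, set at a different height each time (not measured): its middle lies 5 mm below to 5 mm above this point. The popped button's lower end lands on the slot's lower edge and stops the post hard, its foot 12 to 22 mm above the table.
- rest: Fixed black holder in which the post is parked: square pocket 30 mm wide inside, floor 5 mm and rim 24 mm above its origin (centre of its underside), 62 mm square foot flange.
- cards_b: Bystander: loose bundle of printed cards, 88 x 110 x 24 mm, lying flat; origin centre of the underside.
- label_roll: Bystander: loose roll of white labels, 64 mm across, 38 mm high, standing flat; origin centre of the underside.
There are look-alikes about, which are no part of the job. Leave any yellow look-alike of the post alone. Several things look just like the stand: the one meant starts farthest to the robot's left.

How it is judged:
By the outcome, as a careful person would: the job done as asked, in the order asked, and still so for the second after the job is handed in, with the robot touching nothing.
It also fails if it takes over 67 s, if anything falls off the work surface, if the arm or the gripper's body presses on something with over 40 N, if the wrist force passes 120 N, or if a joint passes its speed limit or range.

ROBOT

A 6-joint arm with a two-finger parallel gripper is mounted at the origin on a cart in front of the work surface, level with it; the furniture and walls round the work are solid. World frame = base frame: x ahead of the robot, y to its left, z up, the work surface at z = 0. Lengths are in mm, angles in rad, forces in N, time in s.
With the tool pointing down it reaches from about 350 to 975 mm from the base axis. Payload 17.4 kg.
Tool frame: the origin (TCP) lies midway between the tips of the shut fingers; the grasp point (between the pads) lies 19 mm behind it (hold_point_z is the z of the grasp point in the tool frame, in mm); z points along the fingers, y is the line along which they close (so a half turn about z gives the same grasp; the last joint's range is limited). The gripper opens to 85 mm and grips with 20 to 120 N. Pads are 22 mm wide; open, the fingers measure 114 mm over their backs; the gripper's body (76 mm by 85 mm) begins 54 mm behind the grasp point. The pads swing forward as they close: fully open they stand 13 mm farther back than shut.
Start: joints at [1.178, 0.116, 1.442, -0, 1.584, -0.038], TCP at [234.505, 632.961, 231.303] pointing down, gripper open.
Joint ranges: [-2.83, 2.83], [-0.83, 2.19], [0.07, 2.5], [-1.14, 4.28], [0.01, 3], [-2.97, 2.97]. Speed limits (rad/s): [1.89, 1.89, 2.22, 3.14, 3.14, 3.14].

INTERFACE

Orientations are given as [roll, pitch, yaw] about the fixed x, y, z axes, in that order (R = Rz(yaw) Ry(pitch) Rx(roll)).
In Python, from bench import * gives the robot as it stands.
- The arm moves only by the shell command python3 -m jog 'ROWS' [OPENING] [FORCE]. ROWS is JSON, a list that holds one entry, the list of rows, each a list of 6 numbers: the shift along the tool's x, y, z in cm, then the turn, a rotation vector about the tool's x, y, z in degrees. A call has 1 to 12 rows; each row shifts and turns the commanded pose from where the row before left it, along the tool's axes as they then stand; what a row does not reach is not made up. A row lasts 1/10 s, in which the tool goes at most 50 mm and 8.59 degrees, less where a joint would pass 70% of its speed; a pose out of reach is approached as far as the arm can. A call with a gripper value outside its range is refused whole. OPENING is the opening, from 0 (shut) to 1 (fully open), set as the call begins (- or left out, the last holds). The fingers move at their own pace and stop on an object; FORCE is the grip in N (left out, the last holds). Time passes only in rows, so rows that do not move let the fingers close. It gives the time, the measured TCP pose, the force, the opening and the grip force at its end, in the units of the state.
- observe(): the state, without advancing time (a new reading comes with each control period).
- grab_frame(name): name is "scene" or "top"; returns a dict with "frame" (384x512x3 uint8, red, green, blue), "depth" (384x512 float32, mm along the optical axis (not along the pixel's ray), 0 where there is no reading), "fx", "fy", "cx", "cy" (pixels), "k1" (the pictures are not rectified: a ray, as slopes to the right and down, at radius r is drawn at 1 + k1 r^2 times it, then the intrinsics apply), "world_from_camera" (4x4, takes a point from camera to world coordinates). Camera axes: x right, y down, z forward; pixel columns grow to the right and rows downward; lengths in mm; the calibration is good to about 2 mm. A picture is of the moment at which its call begins.
- sign_off(): hands the job in; it is judged then, once.
The state is a dict: "time_s": time; "joints": joint angles; "joint_vel": joint speeds; "joint_torque": joint torques, N m; "eef_pos": TCP position; "tcp_rot": TCP orientation; "contact_force": force on the tool from outside, world axes, zero at the start; "torque": the same for the moment, N m; "grip_width": opening from 0.0 (shut) to 1.0 (fully open); "grip_force": force on a finger pad.
Only numpy, scipy, OpenCV 4.12 (cv2) and the standard library are available. Lean on these libraries where they do the work, as an engineer would, in place of code of your own. Each camera call takes 0.05 s, during which the arm holds its last target. There are 200 camera calls.

## Working session

There is one attempt and no reset: what is moved stays moved. The work goes in short steps, Python scripts to look and compute and a shell command to move; the robot and the scene stay as the last step left them, time stands still between calls to the robot, and variables do not carry over. Pictures are saved under pics/ and viewed, at most 10 in all, crops included, and the job is handed in when it is done.

```bash
ls; mkdir -p pics
cat > h.py <<'E'
import numpy as np,cv2
from bench import *
def snap(n,f):
    d=grab_frame(n); cv2.imwrite('pics/'+f+'.png',d['frame'][:,:,::-1]); np.savez('/tmp/'+f+'.npz',**d); return d
def load(f): return np.load('/tmp/'+f+'.npz')
def world(d):
    fx,fy,cx,cy,k=[float(d[a]) for a in('fx','fy','cx','cy','k1')]
    v,u=np.mgrid[:384,:512]; a=(u-cx)/fx; b=(v-cy)/fy; x,y=a.copy(),b.copy()
    for _ in range(20):
        s=1+k*(x*x+y*y); x,y=a/s,b/s
    z=d['depth']; P=np.stack([x*z,y*z,z,np.ones_like(z)],-1)@np.array(d['world_from_camera']).T
    P=P[...,:3]; P[z==0]=np.nan; return P
E
python3 - <<'E'
from h import *
a=snap('scene','s1');b=snap('top','t1')
for d in(a,b): print(np.round(d['world_from_camera'],2),d['k1'],d['fx'])
s=observe();print(s)
E
```

```text
pics
[[ 8.6000e-01 -2.4000e-01  4.4000e-01  5.2670e+01]
 [-5.0000e-01 -4.6000e-01  7.3000e-01 -7.6627e+02]
 [ 2.0000e-02 -8.5000e-01 -5.2000e-01  5.8725e+02]
 [ 0.0000e+00  0.0000e+00  0.0000e+00  1.0000e+00]] -0.0586326045607845 408.4836883576858
[[ 0.0000e+00 -9.9000e-01  1.5000e-01  3.4021e+02]
 [-1.0000e+00 -0.0000e+00 -1.0000e-02 -4.0570e+01]
 [ 1.0000e-02 -1.5000e-01 -9.9000e-01  9.1284e+02]
 [ 0.0000e+00  0.0000e+00  0.0000e+00  1.0000e+00]] -0.037744392340607426 388.84455263100097
{'time_s': 0.1, 'joints': array([ 1.17819862e+00,  1.16421303e-01,  1.44223503e+00, -2.09704502e-05,
        1.58402058e+00, -3.78071821e-02]), 'joint_vel': array([ 0.00168174, -0.00099117, -0.00128314,  0.000469  ,  0.00120524,
        0.00084138]), 'joint_torque': array([ 2.38238768e-03, -7.33664060e+01, -6.33784533e+01, -2.78824319e-05,
        5.24006027e-03, -1.84129993e-05]), 'eef_pos': array([234.43608365, 632.77623729, 230.62456803]), 'tcp_rot': array([-3.14050837e+00, -2.00292221e-05,  2.78680185e+00]), 'contact_force': array([-0.69195968, -0.09341667, -0.6880338 ]), 'torque': array([-0.00834613, -0.00275321, -0.00840246]), 'grip_force': 0.0, 'grip_width': 0.9988376717377371}
```

View pics/s1.png

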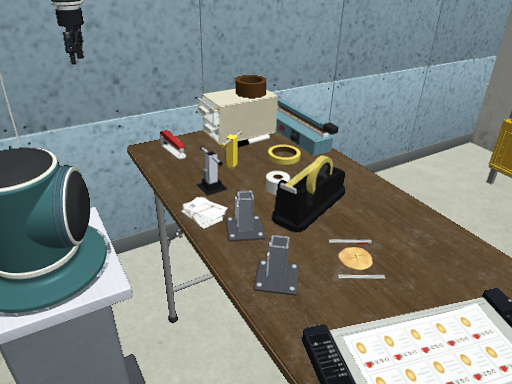

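View pics/t1.png

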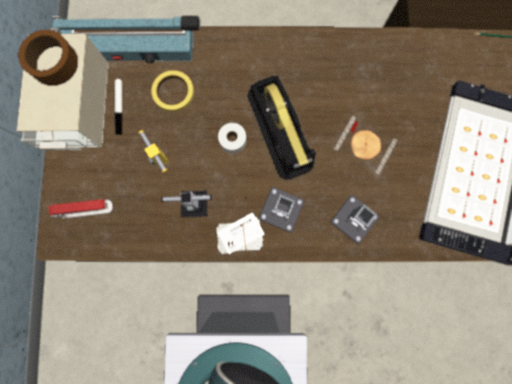

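The pictures show the post in its black rest at top (193,200), the yellow look-alike at (153,151), and two stands at (282,209) and (356,219). The left one, (282,209), is the target. Next come enlarged crops and 3D measurements.

Run:
```python
from h import *
a=load('s1');b=load('t1')
A=a['frame'][:,:,::-1];B=b['frame'][:,:,::-1]
r=lambda I,x,y,w,h:cv2.resize(I[y:y+h,x:x+w],(400,300),interpolation=cv2.INTER_CUBIC)
cv2.imwrite('pics/c1.png',np.vstack([np.hstack([r(A,180,140,64,48),r(A,213,180,80,60)]),np.hstack([r(B,161,180,64,48),r(B,250,185,64,48)])]))
W=world(b);V=world(a)
def rep(n,P,m):
    Q=P[m]; r=cv2.minAreaRect(Q[:,:2].astype(np.float32)); print(n,len(Q),Q.mean(0).round(1),r)
def box(P,u0,u1,v0,v1,z0,z1):
    m=np.zeros((384,512),bool); m[v0:v1,u0:u1]=1; return m&(P[...,2]>z0)&(P[...,2]<z1)
for n,P,bp,bs in(('top',W,(155,220,180,225),(255,308,185,235)),('scene',V,(190,230,140,200),(220,270,185,245))):
    for z0,z1 in((90,130),(2,15),(16,32)): rep(n+' post %d'%z0,P,box(P,*bp,z0,z1))
    for z0,z1 in((88,106),(3,14)): rep(n+' stand %d'%z0,P,box(P,*bs,z0,z1))
rep('stand2 rim',W,box(W,330,385,195,245,88,106))
```

```text
top post 90 297 [447.6 101.7 101.8] ((447.72247314453125, 102.88525390625), (23.57830810546875, 105.12419128417969), 5.748698711395264)
top post 2 696 [447.6 112.8   3.8] ((452.4557800292969, 118.23611450195312), (104.6866226196289, 153.59571838378906), 0.3149513900279999)
top post 16 88 [442.5  93.4  23.9] ((448.2732849121094, 101.40689849853516), (39.83970642089844, 39.16617965698242), 1.1882519721984863)
top stand 88 123 [ 434.1 -103.7   96. ] ((435.0201721191406, -103.9240493774414), (34.362606048583984, 34.720115661621094), 67.30563354492188)
top stand 3 1083 [ 433.6 -103.2    8.2] ((435.6272277832031, -104.19551086425781), (115.77477264404297, 123.15879821777344), 0.1690433919429779)
scene post 90 169 [457.3 105.2  97.6] ((468.1917419433594, 128.19476318359375), (154.78224182128906, 67.21177673339844), 54.462188720703125)
scene post 2 202 [471.8 136.8   6.6] ((495.0195617675781, 213.37548828125), (324.7233581542969, 114.74607849121094), 67.10604095458984)
scene post 16 165 [450.1  97.8  22.7] ((499.1592712402344, 167.0718231201172), (363.6756591796875, 59.61689376831055), 52.95468521118164)
scene stand 88 126 [ 433.5 -107.4   92.9] ((434.0292053222656, -104.59228515625), (38.351619720458984, 34.40378189086914), 67.03770446777344)
scene stand 3 638 [ 432.3 -107.3    7. ] ((461.59710693359375, -41.660400390625), (233.49850463867188, 132.99896240234375), 55.99836730957031)
stand2 rim 151 [ 412.1 -276.1   95.2] ((412.5812683105469, -276.26666259765625), (34.49135208129883, 34.878562927246094), 52.19449996948242)
```

View pics/c1.png

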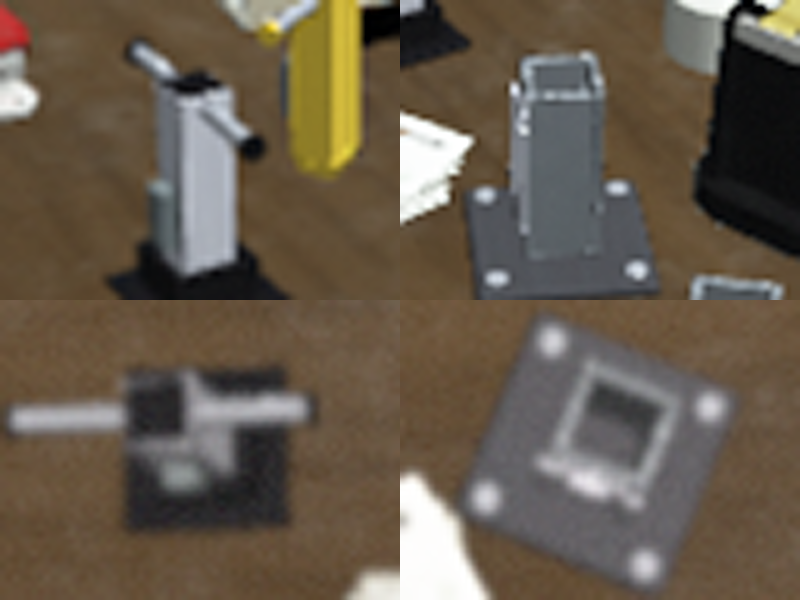

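```bash
cat >> h.py <<'E'
from scipy.optimize import least_squares
def sel(P,c,r,z0,z1):
    with np.errstate(invalid='ignore'): return P[(np.hypot(P[...,0]-c[0],P[...,1]-c[1])<r)&(P[...,2]>z0)&(P[...,2]<z1)]
def rect(Q): return cv2.minAreaRect(Q[:,:2].astype(np.float32))
def bar(P,c,zc,r=58):
    "bar fit: points off the post body near bar top; returns yaw deg, centre"
    Q=sel(P,c,r,zc-9,zc+6)
    Q=Q[np.hypot(Q[:,0]-c[0],Q[:,1]-c[1])>20]
    l=cv2.fitLine(Q[:,:2].astype(np.float32),cv2.DIST_HUBER,0,.01,.01).ravel()
    d=l[:2]*np.sign(l[1]); t=(Q[:,:2]-l[2:])@d
    m=l[2:]+d*(t.max()+t.min())/2
    return np.degrees(np.arctan2(-d[0],d[1])),m,t.max()-t.min(),len(Q)
E
python3 - <<'E'
from h import *
b=load('t1');a=load('s1');W=world(b);V=world(a)
for P in(W,V):
    print('bar',bar(P,(448,103),97))
    Q=sel(P,(448,103),60,101,110);
    if len(Q)>3:print('top',len(Q),Q.mean(0),rect(Q))
    for z in((92,106),(94,100)):
        Q=sel(P,(435,-104),35,*z);print('rim',len(Q),rect(Q))
    Q=sel(P,(435,-104),62,5.5,11);print('plate',len(Q),Q[:,2].mean(),rect(Q))
Q=sel(W,(448,103),60,90,120);print(np.round(Q[np.argsort(Q[:,1])][::12],1))
print(sel(W,(555,-50),130,30,400).max(0),np.nanmax(sel(W,(430,-30),60,2,80)[:,2]))
E
```

```text
bar (np.float32(2.8578098), array([447.99878099, 102.93524473]), np.float64(105.04950907639044), 117)
top 192 [448.16754676 100.44760617 103.52465031] ((448.9820556640625, 103.68046569824219), (103.23910522460938, 23.527101516723633), 89.50448608398438)
rim 117 ((435.0025939941406, -103.96570587158203), (34.22380065917969, 34.75245666503906), 66.8383560180664)
rim 107 ((434.8350524902344, -104.05358123779297), (33.94648742675781, 34.3834342956543), 66.78654479980469)
plate 884 8.43893233742139 ((442.9420471191406, -107.25077819824219), (83.69789123535156, 101.40739440917969), 66.8489990234375)
bar (np.float32(2.9317536), array([445.84144111, 100.90330553]), np.float64(105.49913076667384), 58)
top 37 [445.54730404 100.53279636 102.32489659] ((446.7445068359375, 118.04645538330078), (62.983009338378906, 21.716657638549805), 87.92431640625)
rim 85 ((434.0292053222656, -104.59228515625), (38.351619720458984, 34.40378189086914), 67.03770446777344)
rim 53 ((433.23626708984375, -105.62651824951172), (35.96348190307617, 34.200069427490234), 70.83638763427734)
plate 503 7.24903023369225 ((433.1494140625, -105.87166595458984), (86.15130615234375, 82.96826171875), 67.24943542480469)
[[448.9  50.5  98.9]
 [448.5  54.4 101.7]
 [450.8  61.  100.1]
 [452.8  67.3 100.7]
 [446.5  73.5 100.2]
 [452.9  80.1  99.3]
 [450.6  86.2 100.7]
 [455.1  90.9  98.4]
 [460.6  92.2 104.4]
 [448.1  94.1 103.3]
 [458.3  96.1 105.7]
 [447.9  98.1 104.6]
 [448.  100.3 103.8]
 [454.3 102.6 103.9]
 [446.1 104.8 101.8]
 [452.  106.5 105.4]
 [441.6 108.6 103.6]
 [454.2 111.  104. ]
 [454.1 112.9 105.1]
 [450.5 117.9 100.1]
 [450.5 124.2 100.3]
 [450.3 130.4 100.9]
 [446.2 138.9 100.2]
 [446.  147.1 101. ]
 [451.  152.8  95.6]]
[683.66412358  44.13163397 130.91905416] 79.35932211765635
```

```bash
cat >> h.py <<'E'
from scipy.spatial.transform import Rotation as R
def go(x,y,z,yaw):
    "remaining shift (cm, tool axes now), remaining turn about tool z (deg)"
    s=observe(); r=R.from_euler('xyz',s['tcp_rot'])
    d=r.inv().apply(np.array([x,y,z])-s['eef_pos'])/10
    t=R.from_euler('xyz',[180,0,yaw],degrees=True)
    print('t',round(s['time_s'],1),'pos',s['eef_pos'].round(1),'rpy',np.degrees(s['tcp_rot']).round(2),'shift cm',d.round(2),'turn',np.degrees((r.inv()*t).as_rotvec()).round(2),'F',s['contact_force'].round(1),'grip',s['grip_width'].round(3),s['grip_force'])
E
python3 -m jog '[[[-3.2,-3.53,0,0,0,0],[-3.2,-3.53,0,0,0,0],[-3.2,-3.53,0,0,0,0],[-3.2,-3.53,0,0,0,0],[-3.2,-3.53,0,0,0,0],[-3.2,-3.53,0,0,0,0],[-3.2,-3.53,0,0,0,0],[-3.2,-3.53,0,0,0,0],[-3.2,-3.53,0,0,0,0],[-3.2,-3.53,0,0,0,0],[-3.2,-3.53,0,0,0,0],[-3.2,-3.53,0,0,0,0]]]' 1 30
python3 -m jog '[[[0,0,0,0,0,8.35],[0,0,0,0,0,8.35],[0,0,0,0,0,8.35],[0,0,0,0,0,8.35],[0,0,0,0,0,8.35],[0,0,0,0,0,8.35],[0,0,0,0,0,8.35],[0,0,0,0,0,8.35],[0,0,0,0,0,0],[0,0,0,0,0,0]]]'
python3 -c "
from h import *
go(447,102,47,92.9)"
```

```text
time_s: 1.3
eef_pos: [447.6, 100.4, 231.3]
tcp_rot: [3.141, 0.0, 2.787]
contact_force: [1.5, 0.9, -0.2]
grip_width: 1.003
grip_force: 0.0
time_s: 2.3
eef_pos: [447.4, 102.3, 231.1]
tcp_rot: [-3.141, 0.0, 1.625]
contact_force: [-0.2, 1.1, 0.5]
grip_width: 1.003
grip_force: 0.0Traceback (most recent call last):
  File "<string>", line 3, in <module>
    go(447,102,47,92.9)
    ~~^^^^^^^^^^^^^^^^^
  File "h.py", line 31, in go
    print('t',round(s['time_s'],1),'pos',s['eef_pos'].round(1),'rpy',np.degrees(s['tcp_rot']).round(2),'shift cm',d.round(2),'turn',np.degrees((r.inv()*t).as_rotvec()).round(2),'F',s['contact_force'].round(1),'grip',s['grip_width'].round(3),s['grip_force'])
                                                                                                                                                                                                                        ^^^^^^^^^^^^^^^^^^^^^
AttributeError: 'float' object has no attribute 'round'
```

```bash
sed -i "s/s\['grip_width'\].round(3)/round(float(s['grip_width']),3)/" h.py
python3 -m jog '[[[0,0,3,0,0,0],[0,0,3,0,0,0],[0,0,3,0,0,0],[0,0,3,0,0,0],[0,0,3,0,0,0],[0,0,2,0,0,0],[0,0,1.4,0,0,0],[0,0,0,0,0,0]]]'
python3 -m jog '[[[0,0,0,0,0,0],[0,0,0,0,0,0],[0,0,0,0,0,0],[0,0,0,0,0,0],[0,0,0,0,0,0],[0,0,0,0,0,0],[0,0,0,0,0,0],[0,0,0,0,0,0]]]' 0 30
python3 -c "
from h import *
go(447,102,47,92.9)
snap('scene','s2')
d=load('s2')['frame'][:,:,::-1];cv2.imwrite('pics/c2.png',cv2.resize(d[110:206,150:278],(800,600),interpolation=cv2.INTER_CUBIC))"
```

```text
time_s: 3.1
eef_pos: [446.6, 102.2, 45.7]
tcp_rot: [-3.139, 0.0, 1.623]
contact_force: [-0.9, -0.1, 0.6]
grip_width: 1.0
grip_force: 0.0
time_s: 3.9
eef_pos: [447.9, 102.4, 48.0]
tcp_rot: [3.14, -0.0, 1.621]
contact_force: [0.6, -0.2, 6.1]
grip_width: 0.277
grip_force: 38.0
t 3.9 pos [447.9 102.4  48. ] rpy [ 1.7993e+02 -1.0000e-02  9.2880e+01] shift cm [-0.04 -0.09  0.1 ] turn [ 0.07 -0.01 -0.02] F [ 0.6 -0.2  6.1] grip 0.277 38.02016906265635
```

View pics/c2.png

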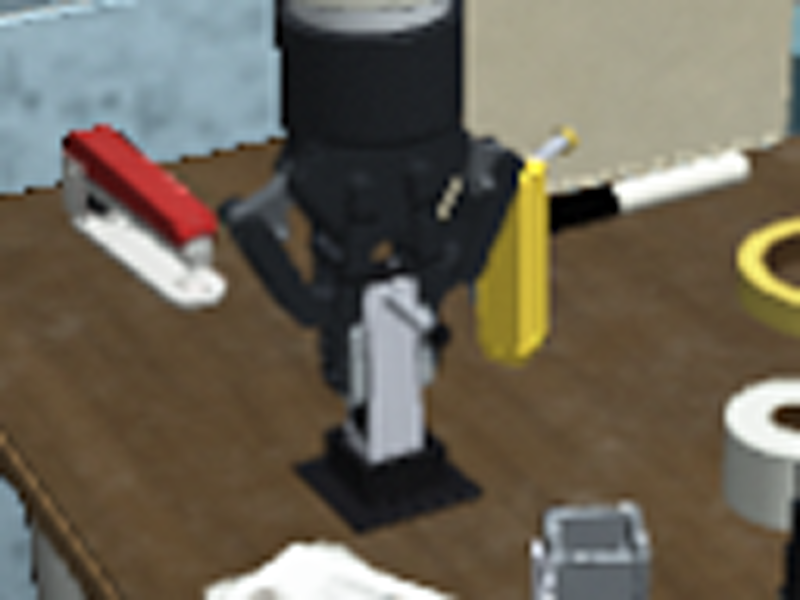

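The crop shows the fingers pinching the post above the rest (post at (395,370)), the opening reads about 24 mm so the button is flush, and the yellow look-alike is untouched. Next I lift and carry it over the stand.

```bash
python3 -m jog '[[[0,0,-0.5,0,0,0],[0,0,-1,0,0,0],[0,0,-2,0,0,0],[0,0,-2,0,0,0],[0,0,-2.5,0,0,0],[0,0,-2.5,0,0,0],[0,0,-2.5,0,0,0],[0,0,-1,0,0,0]]]'
python3 -m jog '[[[-2.05,-0.23,0,0,0,0],[-2.05,-0.23,0,0,0,0],[-2.05,-0.23,0,0,0,0],[-2.05,-0.23,0,0,0,0],[-2.05,-0.23,0,0,0,0],[-2.05,-0.23,0,0,0,0],[-2.05,-0.23,0,0,0,0],[-2.05,-0.23,0,0,0,0],[-2.05,-0.23,0,0,0,0],[-2.05,-0.23,0,0,0,0]]]'
python3 -m jog '[[[0,0,0,0,0,5.2],[0,0,0,0,0,5.2],[0,0,0,0,0,5.2],[0,0,0,0,0,5.2],[0,0,0,0,0,5.1],[0,0,0,0,0,0],[0,0,0,0,0,0],[0,0,0,0,0,0]]]'
python3 - <<'E'
from h import *
go(435.3,-103.8,150,67)
a=snap('scene','s3');b=snap('top','t3')
A=a['frame'][:,:,::-1];B=b['frame'][:,:,::-1]
cv2.imwrite('pics/c3.png',np.hstack([cv2.resize(A[130:250,200:290],(390,520),interpolation=cv2.INTER_CUBIC),cv2.resize(B[150:240,240:310],(400,520),interpolation=cv2.INTER_CUBIC)]))
E
```

```text
time_s: 4.75
eef_pos: [447.9, 102.4, 190.2]
tcp_rot: [3.139, -0.0, 1.621]
contact_force: [0.0, -0.4, -2.1]
grip_width: 0.273
grip_force: 37.3
time_s: 5.75
eef_pos: [434.3, -104.3, 186.9]
tcp_rot: [-3.141, -0.0, 1.621]
contact_force: [0.7, -0.0, -0.9]
grip_width: 0.276
grip_force: 37.3
time_s: 6.55
eef_pos: [434.7, -103.5, 187.1]
tcp_rot: [-3.141, -0.0, 1.171]
contact_force: [0.0, -0.6, -2.1]
grip_width: 0.272
grip_force: 37.2
t 6.5 pos [ 434.7 -103.5  187.1] rpy [-179.98   -0.     67.09] shift cm [-0.    0.07  3.71] turn [-0.02 -0.    0.09] F [ 0.  -0.6 -2.1] grip 0.272 37.19537829863839
```

View pics/c3.png

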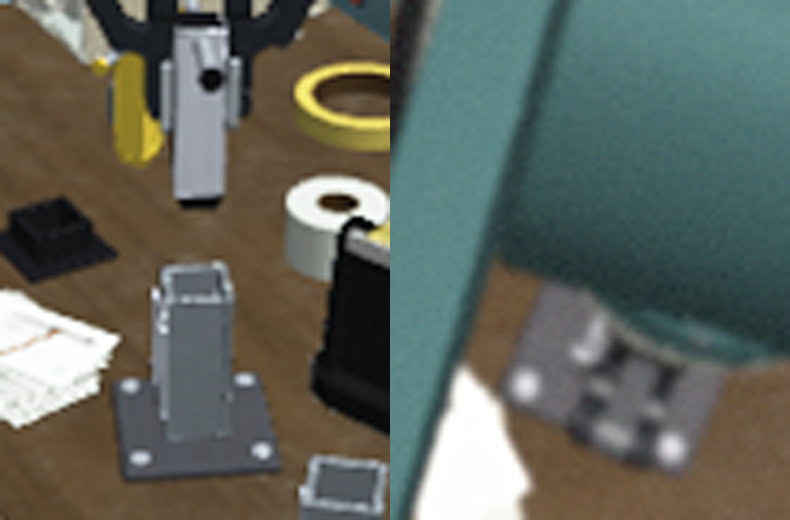

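The left view shows the held post (foot at (200,200)) nearly in line above the tube mouth (195,285). The arm hides the mouth in the top camera, so I compare the facing sides of post and tube in the scene camera.

```bash
cat >> h.py <<'E'
def pv(f,zp=(140,175),zt=(30,90),yaw=-23):
    P=world(load(f)); c=np.array([434.5,-104]); a=np.radians(yaw); ex=np.array([np.cos(a),np.sin(a)]); ey=np.array([-ex[1],ex[0]])
    for n,z in(('post',zp),('tube',zt)):
        Q=sel(P,c,40,*z); x=(Q[:,:2]-c)@ex; y=(Q[:,:2]-c)@ey
        k=y<np.percentile(y,60)
        l=np.polyfit(x[k],y[k],1); m=abs(y-np.polyval(l,x))<2.5; l=np.polyfit(x[m],y[m],1)
        print(n,m.sum(),'yface',np.polyval(l,0).round(2),'yaw err',np.degrees(l[0]).round(2),'x range',np.percentile(x[m],[0,2,50,98,100]).round(1),'z',Q[m,2].min().round(),Q[m,2].max().round())
        for z0 in np.arange(z[0],z[1],10):
            q=m&(Q[:,2]>z0)&(Q[:,2]<z0+10)
            if q.sum()>5: print('   z',z0,q.sum(),'y',np.median(y[q]).round(1),'x',x[q].min().round(1),x[q].max().round(1))
E
python3 -c "
from h import *
pv('s3')
d=load('s3');P=world(d);Q=sel(P,(435,-104),30,110,260);print(Q[:,2].min())"
```

```text
post 104 yface -12.18 yaw err 0.28 x range [-12.1 -12.1  -1.3   9.4   9.7] z 145.0 175.0
   z 150 39 y -12.3 x -12.1 9.7
   z 160 39 y -12.2 x -12.1 9.4
   z 170 23 y -11.9 x -12.0 9.3
tube 340 yface -17.97 yaw err 1.94 x range [-22.8 -20.7  -2.3  15.5  17. ] z 30.0 90.0
   z 30 63 y -18.0 x -22.8 16.2
   z 40 54 y -17.8 x -20.7 15.7
   z 50 58 y -18.0 x -20.7 15.7
   z 60 56 y -17.9 x -20.7 15.5
   z 70 54 y -18.0 x -20.9 15.1
   z 80 55 y -17.8 x -20.8 17.0
143.91578992816164
```

```bash
python3 -m jog '[[[-0.05,0.07,0.5,0,0,0],[0,0,1,0,0,0],[0,0,1.2,0,0,0],[0,0,1,0,0,0],[0,0,0.5,0,0,0],[0,0,0,0,0,0],[0,0,0,0,0,0]]]'
python3 -m jog '[[[0,0,0.2,0,0,0],[0,0,0.2,0,0,0],[0,0,0.2,0,0,0],[0,0,0.2,0,0,0],[0,0,0,0,0,0]]]'
python3 -c "
from h import *
go(435.3,-103.8,150,67)
snap('scene','s4');pv('s4',(112,136))"
```

```text
time_s: 7.35
eef_pos: [435.3, -104.3, 145.5]
tcp_rot: [3.141, 0.0, 1.169]
contact_force: [0.5, -0.3, -1.4]
grip_width: 0.279
grip_force: 37.2
time_s: 7.85
eef_pos: [435.1, -104.2, 137.0]
tcp_rot: [-3.141, 0.0, 1.169]
contact_force: [0.4, 0.9, -1.2]
grip_width: 0.28
grip_force: 37.2
t 7.8 pos [ 435.1 -104.2  137. ] rpy [-179.98    0.     66.97] shift cm [ 0.05  0.   -1.3 ] turn [-0.02  0.   -0.03] F [ 0.4  0.9 -1.2] grip 0.28 37.20167782623321
post 93 yface -12.74 yaw err -0.52 x range [-11.8 -11.7  -0.7  10.2  10.5] z 112.0 136.0
   z 112 38 y -12.8 x -11.6 10.5
   z 122 40 y -12.7 x -11.7 10.3
   z 132 15 y -12.3 x -11.8 10.1
tube 314 yface -18.22 yaw err 1.94 x range [-22.9 -20.7  -2.3  15.7  17.2] z 30.0 90.0
   z 30 50 y -18.4 x -22.9 16.2
   z 40 49 y -18.7 x -20.8 15.9
   z 50 55 y -18.3 x -20.9 15.7
   z 60 54 y -18.3 x -20.7 15.3
   z 70 58 y -18.0 x -20.9 15.3
   z 80 48 y -17.9 x -16.3 17.2
```

```bash
J='python3 -m jog'
python3 -m jog '[[[0,0,0.2,0,0,0],[0,0,0.2,0,0,0],[0,0,0.2,0,0,0],[0,0,0,0,0,0]]]'
python3 -c "
from h import *
go(435.3,-103.8,150,67)"
```

```text
time_s: 8.3
eef_pos: [435.1, -104.3, 131.0]
tcp_rot: [-3.141, 0.0, 1.169]
contact_force: [-0.3, 0.9, -1.1]
grip_width: 0.275
grip_force: 37.2
t 8.3 pos [ 435.1 -104.3  131. ] rpy [-1.7997e+02  1.0000e-02  6.6970e+01] shift cm [ 0.05  0.   -1.9 ] turn [-0.03  0.01 -0.03] F [-0.3  0.9 -1.1] grip 0.275 37.20145471219439
```

```bash
python3 -m jog '[[[0,0,0.15,0,0,0],[0,0,0.15,0,0,0],[0,0,0,0,0,0]]]'
python3 -c "
from h import *
go(435.3,-103.8,150,67)"
```

```text
time_s: 8.6
eef_pos: [435.1, -104.3, 128.1]
tcp_rot: [-3.141, 0.0, 1.169]
contact_force: [-0.4, 0.4, -1.9]
grip_width: 0.271
grip_force: 37.2
t 8.6 pos [ 435.1 -104.3  128.1] rpy [-179.98    0.     66.97] shift cm [ 0.05 -0.   -2.19] turn [-0.02  0.   -0.03] F [-0.4  0.4 -1.9] grip 0.271 37.2007443633629
```

```bash
python3 -m jog '[[[0,0,0.15,0,0,0],[0,0,0.15,0,0,0],[0,0,0.15,0,0,0],[0,0,0.15,0,0,0],[0,0,0,0,0,0]]]'
python3 -m jog '[[[0,0,0.15,0,0,0],[0,0,0.15,0,0,0],[0,0,0.15,0,0,0],[0,0,0.15,0,0,0],[0,0,0,0,0,0]]]'
```

```text
time_s: 9.1
eef_pos: [435.1, -104.3, 122.0]
tcp_rot: [-3.141, 0.0, 1.169]
contact_force: [1.0, 0.7, -2.0]
grip_width: 0.279
grip_force: 37.2
time_s: 9.6
eef_pos: [435.1, -104.3, 116.1]
tcp_rot: [-3.141, 0.0, 1.169]
contact_force: [-0.0, -0.1, -1.5]
grip_width: 0.274
grip_force: 37.2
```

```bash
python3 -m jog '[[[0,0,0.1,0,0,0],[0,0,0.1,0,0,0],[0,0,0.1,0,0,0],[0,0,0,0,0,0]]]'
python3 -m jog '[[[0,0,0.1,0,0,0],[0,0,0.1,0,0,0],[0,0,0,0,0,0]]]'
python3 -m jog '[[[0,0,0.1,0,0,0],[0,0,0.1,0,0,0],[0,0,0.1,0,0,0],[0,0,0,0,0,0]]]'
```

```text
time_s: 10.0
eef_pos: [435.1, -104.3, 113.1]
tcp_rot: [-3.141, 0.0, 1.169]
contact_force: [0.4, -0.1, -1.4]
grip_width: 0.276
grip_force: 37.2
time_s: 10.3
eef_pos: [435.1, -104.3, 111.1]
tcp_rot: [-3.141, 0.0, 1.169]
contact_force: [0.3, -0.0, -1.6]
grip_width: 0.279
grip_force: 37.2
time_s: 10.7
eef_pos: [435.1, -104.3, 108.1]
tcp_rot: [-3.141, 0.0, 1.169]
contact_force: [0.5, 0.8, -1.5]
grip_width: 0.282
grip_force: 37.2
```

```bash
python3 -m jog '[[[0,0,0.1,0,0,0],[0,0,0.1,0,0,0],[0,0,0.1,0,0,0],[0,0,0,0,0,0]]]'
python3 -m jog '[[[0,0,0.1,0,0,0],[0,0,0.1,0,0,0],[0,0,0.1,0,0,0],[0,0,0,0,0,0]]]'
python3 -c "
from h import *
go(435.3,-103.8,150,67)
snap('scene','s5')
d=load('s5')['frame'][:,:,::-1];cv2.imwrite('pics/c5.png',cv2.resize(d[155:245,200:290],(590,590),interpolation=cv2.INTER_CUBIC))"
```

```text
time_s: 11.1
eef_pos: [435.1, -104.3, 105.1]
tcp_rot: [-3.141, 0.0, 1.169]
contact_force: [-0.1, 0.2, -0.6]
grip_width: 0.278
grip_force: 37.2
time_s: 11.5
eef_pos: [435.1, -104.3, 102.1]
tcp_rot: [-3.141, -0.0, 1.169]
contact_force: [0.6, 0.2, -2.1]
grip_width: 0.274
grip_force: 37.2
t 11.5 pos [ 435.1 -104.3  102.1] rpy [-179.99   -0.     66.97] shift cm [ 0.05 -0.   -4.79] turn [-0.01 -0.   -0.03] F [ 0.6  0.2 -2.1] grip 0.274 37.2004441882018
```

View pics/c5.png

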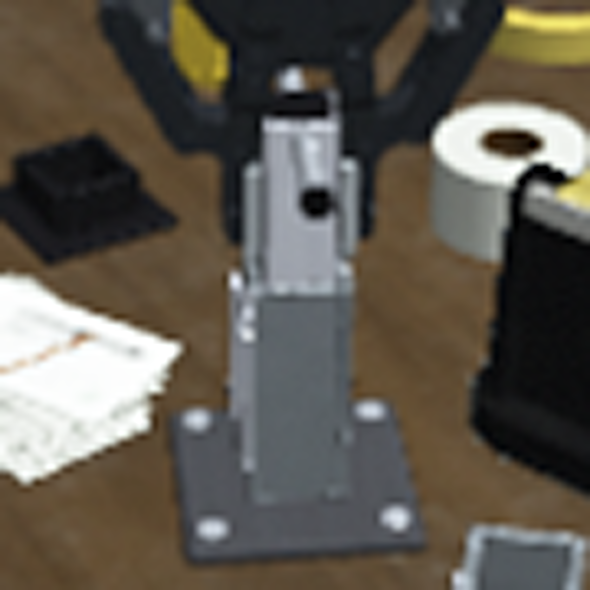

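The post is well inside the tube (rim at about (295,285)), and the pad tips are just above the rim. I'll feel a little further.

```bash
python3 -m jog '[[[0,0,0.1,0,0,0],[0,0,0.05,0,0,0],[0,0,0,0,0,0]]]'
python3 -m jog '[[[0,0,0.1,0,0,0],[0,0,0,0,0,0]]]'
```

```text
time_s: 11.85
eef_pos: [435.2, -104.3, 100.7]
tcp_rot: [-3.142, 0.0, 1.169]
contact_force: [0.9, 0.2, -1.7]
grip_width: 0.275
grip_force: 37.2
time_s: 12.05
eef_pos: [435.1, -104.3, 99.6]
tcp_rot: [-3.141, 0.0, 1.169]
contact_force: [0.2, -1.0, -1.1]
grip_width: 0.277
grip_force: 37.2
```

```bash
python3 -m jog '[[[0,0,0,0,0,0],[0,0,0,0,0,0],[0,0,0,0,0,0],[0,0,0,0,0,0],[0,0,0,0,0,0]]]' 0.8
python3 -m jog '[[[0,0,-0.5,0,0,0],[0,0,-1.5,0,0,0],[0,0,-1.5,0,0,0],[0,0,-1.5,0,0,0],[0,0,-1.5,0,0,0],[0,0,-1.5,0,0,0],[0,0,0,0,0,0]]]'
python3 -m jog '[[[0,0,0,0,0,0],[0,0,0,0,0,0],[0,0,0,0,0,0],[0,0,0,0,0,0],[0,0,0,0,0,0],[0,0,0,0,0,0],[0,0,0,0,0,0],[0,0,0,0,0,0]]]' 0 20
python3 -c "
from h import *
go(435.3,-103.8,156,67)
d=snap('scene','s6');P=world(d)
Q=sel(P,(435,-104),12,120,165);print(np.percentile(Q[:,2],[50,90,97,100]))
d=d['frame'][:,:,::-1];cv2.imwrite('pics/c6.png',cv2.resize(d[140:230,200:290],(590,590),interpolation=cv2.INTER_CUBIC))"
```

```text
time_s: 12.55
eef_pos: [435.2, -104.3, 99.9]
tcp_rot: [3.141, 0.0, 1.169]
contact_force: [-1.2, -0.6, 0.3]
grip_width: 0.797
grip_force: 0.0
time_s: 13.25
eef_pos: [435.9, -104.5, 182.4]
tcp_rot: [3.138, -0.0, 1.169]
contact_force: [1.1, -0.8, -0.3]
grip_width: 0.805
grip_force: 0.0
time_s: 14.05
eef_pos: [435.2, -104.3, 179.8]
tcp_rot: [-3.142, 0.0, 1.169]
contact_force: [0.7, -0.1, 0.5]
grip_width: 0.002
grip_force: 0.0
t 14.1 pos [ 435.2 -104.3  179.8] rpy [-180.      0.     66.97] shift cm [ 0.05 -0.01  2.38] turn [-0.    0.   -0.03] F [ 0.7 -0.1  0.5] grip 0.002 0.0
[153.84257135 154.97855744 155.35242068 156.13895657]
```

View pics/c6.png

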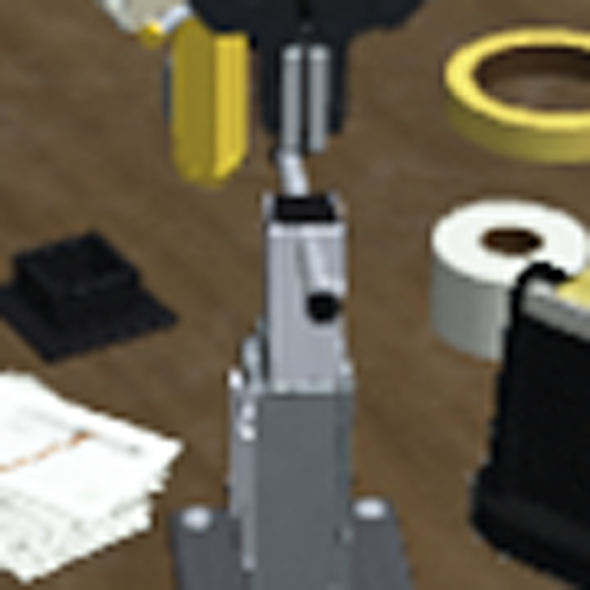

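The post stays up in the tube, with the button's top showing at (250,355) and the shut fingers centred above it. Now I push down on its top.

```bash
python3 -m jog '[[[0,0,0.8,0,0,0],[0,0,0.8,0,0,0],[0,0,0.4,0,0,0],[0,0,0,0,0,0],[0,0,0,0,0,0]]]'
python3 -m jog '[[[0,0,0.1,0,0,0],[0,0,0.1,0,0,0],[0,0,0.1,0,0,0],[0,0,0.1,0,0,0],[0,0,0.1,0,0,0],[0,0,0.1,0,0,0],[0,0,0,0,0,0]]]'
python3 -m jog '[[[0,0,0.1,0,0,0],[0,0,0.1,0,0,0],[0,0,0,0,0,0]]]'
python3 -m jog '[[[0,0,0.1,0,0,0],[0,0,0.1,0,0,0],[0,0,0,0,0,0]]]'
```

```text
time_s: 14.6
eef_pos: [435.2, -104.3, 159.8]
tcp_rot: [-3.141, -0.0, 1.169]
contact_force: [0.2, -0.0, 0.2]
grip_width: -0.001
grip_force: 0.0
time_s: 15.3
eef_pos: [435.2, -104.3, 153.9]
tcp_rot: [3.141, -0.0, 1.169]
contact_force: [-0.3, -0.8, 1.1]
grip_width: -0.002
grip_force: 0.7
time_s: 15.6
eef_pos: [435.1, -104.3, 151.7]
tcp_rot: [-3.141, 0.0, 1.169]
contact_force: [-0.0, 0.8, 2.2]
grip_width: 0.002
grip_force: 1.0
time_s: 15.9
eef_pos: [435.1, -104.3, 149.6]
tcp_rot: [-3.141, 0.0, 1.169]
contact_force: [-0.3, 0.1, 0.9]
grip_width: 0.002
grip_force: 0.7
```

Contact made; it slides with 1–2 N.

```bash
python3 -m jog '[[[0,0,0.1,0,0,0],[0,0,0.1,0,0,0],[0,0,0.1,0,0,0],[0,0,0.1,0,0,0],[0,0,0.1,0,0,0],[0,0,0.1,0,0,0],[0,0,0.1,0,0,0],[0,0,0.1,0,0,0]]]'
python3 -m jog '[[[0,0,0.1,0,0,0],[0,0,0.1,0,0,0],[0,0,0.1,0,0,0],[0,0,0.1,0,0,0],[0,0,0.1,0,0,0],[0,0,0.1,0,0,0],[0,0,0.1,0,0,0],[0,0,0.1,0,0,0]]]'
python3 -m jog '[[[0,0,0.1,0,0,0],[0,0,0.1,0,0,0],[0,0,0.1,0,0,0],[0,0,0.1,0,0,0],[0,0,0.1,0,0,0],[0,0,0.1,0,0,0]]]'
```

```text
time_s: 16.7
eef_pos: [435.2, -104.3, 141.7]
tcp_rot: [-3.142, 0.0, 1.169]
contact_force: [-1.0, 1.6, 4.0]
grip_width: -0.003
grip_force: 2.0
time_s: 17.5
eef_pos: [435.2, -104.3, 133.7]
tcp_rot: [-3.141, 0.0, 1.169]
contact_force: [-0.9, -0.1, 4.9]
grip_width: 0.002
grip_force: 2.2
time_s: 18.1
eef_pos: [435.1, -104.2, 127.7]
tcp_rot: [-3.141, -0.0, 1.169]
contact_force: [-2.3, 0.3, 5.2]
grip_width: 0.0
grip_force: 2.5
```

```bash
python3 -m jog '[[[0,0,0.1,0,0,0],[0,0,0.1,0,0,0],[0,0,0.1,0,0,0]]]'
python3 -m jog '[[[0,0,0.08,0,0,0],[0,0,0.08,0,0,0],[0,0,0.08,0,0,0]]]'
```

```text
time_s: 18.4
eef_pos: [435.1, -104.3, 124.7]
tcp_rot: [-3.142, 0.0, 1.169]
contact_force: [-1.8, 1.1, 5.0]
grip_width: -0.001
grip_force: 2.6
time_s: 18.7
eef_pos: [435.1, -104.3, 122.3]
tcp_rot: [-3.141, 0.0, 1.169]
contact_force: [-2.4, 0.6, 4.8]
grip_width: 0.003
grip_force: 2.6
```

```bash
python3 -m jog '[[[0,0,0.05,0,0,0],[0,0,0.05,0,0,0],[0,0,0,0,0,0]]]'
python3 -m jog '[[[0,0,0.05,0,0,0],[0,0,0.05,0,0,0],[0,0,0,0,0,0]]]'
```

```text
time_s: 19.0
eef_pos: [435.1, -104.3, 121.3]
tcp_rot: [-3.141, 0.0, 1.169]
contact_force: [-2.3, 1.3, 3.6]
grip_width: -0.001
grip_force: 1.8
time_s: 19.3
eef_pos: [435.1, -104.3, 120.3]
tcp_rot: [-3.141, 0.0, 1.169]
contact_force: [-1.5, 1.4, 3.7]
grip_width: 0.003
grip_force: 2.0
```

```bash
python3 -m jog '[[[0,0,0.05,0,0,0],[0,0,0.05,0,0,0]]]'
python3 -m jog '[[[0,0,0.05,0,0,0],[0,0,0.05,0,0,0]]]'
```

```text
time_s: 19.5
eef_pos: [435.2, -104.3, 119.3]
tcp_rot: [3.142, 0.0, 1.169]
contact_force: [0.6, -0.3, -0.1]
grip_width: -0.005
grip_force: 0.0
time_s: 19.7
eef_pos: [435.1, -104.3, 118.1]
tcp_rot: [-3.141, 0.0, 1.169]
contact_force: [-0.3, 1.0, -0.3]
grip_width: -0.002
grip_force: 0.0
```

```bash
python3 -m jog '[[[0,0,0.05,0,0,0],[0,0,0.05,0,0,0]]]'
python3 -m jog '[[[0,0,0.05,0,0,0],[0,0,0.05,0,0,0]]]'
```

```text
time_s: 19.9
eef_pos: [435.2, -104.3, 117.2]
tcp_rot: [-3.141, 0.0, 1.169]
contact_force: [1.3, -0.5, 0.3]
grip_width: -0.002
grip_force: 0.0
time_s: 20.1
eef_pos: [435.2, -104.3, 116.4]
tcp_rot: [-3.142, 0.0, 1.169]
contact_force: [0.4, 0.4, 0.0]
grip_width: -0.002
grip_force: 0.0
```

The force fell to zero at z≈119.5: the button popped and the post dropped. I'll feel for the stop.

```bash
python3 -m jog '[[[0,0,0.03,0,0,0],[0,0,0,0,0,0]]]'
python3 -m jog '[[[0,0,0.03,0,0,0],[0,0,0,0,0,0]]]'
```

```text
time_s: 20.3
eef_pos: [435.2, -104.3, 116.0]
tcp_rot: [-3.142, 0.0, 1.169]
contact_force: [0.7, 0.6, 0.5]
grip_width: 0.003
grip_force: 0.0
time_s: 20.5
eef_pos: [435.2, -104.3, 115.8]
tcp_rot: [-3.142, -0.0, 1.169]
contact_force: [0.0, 0.5, -0.7]
grip_width: 0.003
grip_force: 0.0
```

```bash
python3 -m jog '[[[0,0,0.03,0,0,0],[0,0,0,0,0,0]]]'
python3 -c "
from h import *
go(435.3,-103.8,116,67)
d=snap('scene','s7')
d=d['frame'][:,:,::-1];cv2.imwrite('pics/c7.png',cv2.resize(d[160:250,200:290],(590,590),interpolation=cv2.INTER_CUBIC))"
```

```text
time_s: 20.7
eef_pos: [435.2, -104.3, 115.5]
tcp_rot: [-3.142, 0.0, 1.169]
contact_force: [0.4, 0.8, -0.4]
grip_width: 0.004
grip_force: 0.0
t 20.7 pos [ 435.2 -104.3  115.5] rpy [-180.      0.     66.97] shift cm [ 0.05 -0.01 -0.05] turn [-0.    0.   -0.03] F [ 0.4  0.8 -0.4] grip 0.004 0.0
```

View pics/c7.png

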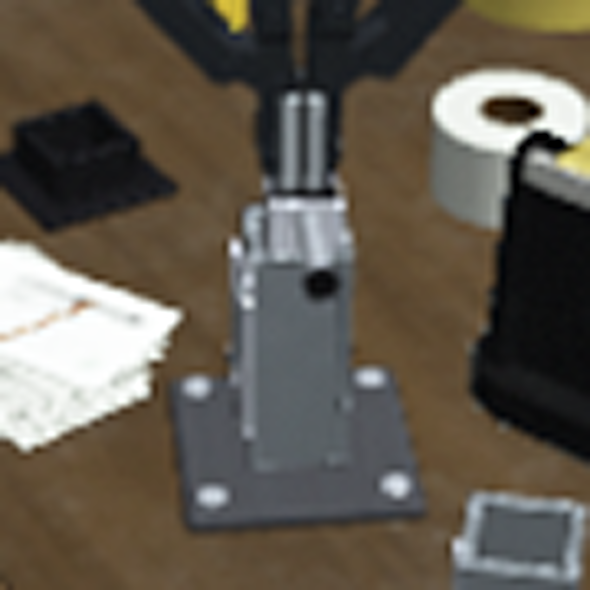

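The image shows the post seated low, its near bar end at (320,283) just above the tube's side. The fingers are just above its top, so I'll feel down a little more.

```bash
python3 -m jog '[[[0,0,0.03,0,0,0],[0,0,0,0,0,0]]]'
python3 -m jog '[[[0,0,0.03,0,0,0],[0,0,0,0,0,0]]]'
python3 -m jog '[[[0,0,0.03,0,0,0],[0,0,0,0,0,0]]]'
```

```text
time_s: 20.95
eef_pos: [435.2, -104.3, 115.2]
tcp_rot: [-3.142, 0.0, 1.169]
contact_force: [-0.2, 0.6, 0.2]
grip_width: 0.003
grip_force: 0.0
time_s: 21.15
eef_pos: [435.2, -104.3, 114.9]
tcp_rot: [-3.142, -0.0, 1.169]
contact_force: [-0.8, 0.0, 0.1]
grip_width: -0.004
grip_force: 0.0
time_s: 21.35
eef_pos: [435.2, -104.3, 114.6]
tcp_rot: [-3.142, 0.0, 1.169]
contact_force: [0.4, -0.8, 1.2]
grip_width: -0.003
grip_force: 0.0
```

```bash
python3 -m jog '[[[0,0,0.03,0,0,0],[0,0,0,0,0,0]]]'
python3 -m jog '[[[0,0,0.03,0,0,0],[0,0,0,0,0,0]]]'
```

```text
time_s: 21.55
eef_pos: [435.2, -104.3, 114.3]
tcp_rot: [3.142, 0.0, 1.169]
contact_force: [-0.1, 0.3, 0.7]
grip_width: -0.003
grip_force: 0.1
time_s: 21.75
eef_pos: [435.2, -104.3, 114.2]
tcp_rot: [3.141, -0.0, 1.169]
contact_force: [-0.6, 0.6, 2.5]
grip_width: 0.003
grip_force: 1.3
```

```bash
python3 -m jog '[[[0,0,0.02,0,0,0],[0,0,0,0,0,0]]]'
python3 -m jog '[[[0,0,0.02,0,0,0],[0,0,0,0,0,0]]]'
```

```text
time_s: 21.95
eef_pos: [435.3, -104.3, 114.1]
tcp_rot: [3.141, -0.0, 1.169]
contact_force: [-0.8, -0.5, 5.3]
grip_width: -0.002
grip_force: 2.5
time_s: 22.15
eef_pos: [435.3, -104.3, 114.1]
tcp_rot: [3.141, -0.0, 1.169]
contact_force: [-1.6, 1.1, 6.6]
grip_width: 0.001
grip_force: 3.3
```

This is a hard stop at top z=114 (foot about 16 mm, inside the expected range). I'll back off and check.

```bash
python3 -m jog '[[[0,0,-0.2,0,0,0],[0,0,-1,0,0,0],[0,0,-3,0,0,0],[0,0,-4,0,0,0],[0,0,-4,0,0,0],[4,0,0,0,0,0],[4.5,0,0,0,0,0],[4.5,0,0,0,0,0],[4.5,0,0,0,0,0],[4,0,0,0,0,0],[0,0,0,0,0,0],[0,0,0,0,0,0]]]'
python3 - <<'E'
from h import *
a=snap('scene','s8');b=snap('top','t8')
A=a['frame'][:,:,::-1];B=b['frame'][:,:,::-1]
cv2.imwrite('pics/c8.png',np.hstack([cv2.resize(A[180:250,205:265],(390,455),interpolation=cv2.INTER_CUBIC),cv2.resize(B[185:245,254:308],(400,455),interpolation=cv2.INTER_CUBIC)]))
for P in(world(a),world(b)):
    Q=sel(P,(435,-104),12,100,130);print(len(Q),np.median(Q[:,2]),Q.mean(0))
W0=world(load('t1'));W1=world(b)
E
```

```text
time_s: 23.35
eef_pos: [519.3, 94.2, 235.7]
tcp_rot: [-3.141, 0.0, 1.171]
contact_force: [0.5, 0.4, 0.2]
grip_width: 0.002
grip_force: 0.0
56 113.50886616368868 [ 433.94812716 -105.2162981   112.65130342]
103 115.15036699009966 [ 434.76052568 -103.86976172  114.67277151]
```

View pics/c8.png

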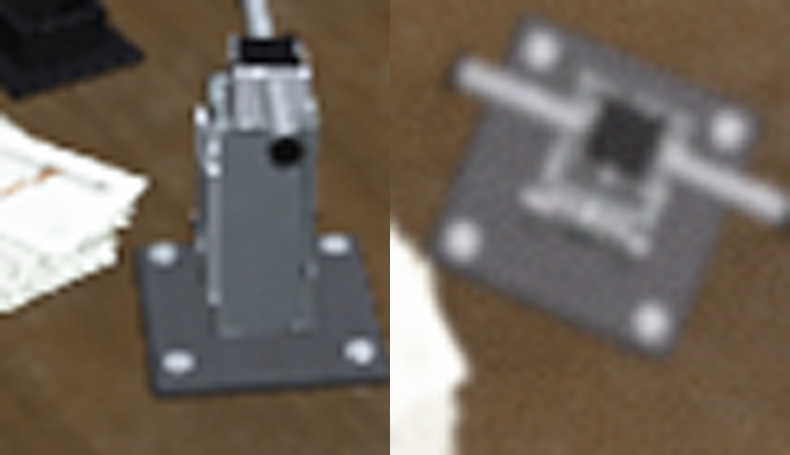

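The final pictures show the post seated in the left stand, with its top at about 114 mm, the bar square to the tube, and the robot clear. I felt the pop at 119.5 mm and the hard stop at 114 mm, so I'm handing it in.

```bash
python3 -c "
from bench import *
print(sign_off())"
```

```text
the job is handed in; nothing more can be done
None
```

The post is plugged foot down into the leftmost stand: I felt the button pop (the push force fell to zero) and then the hard stop. The pushes read under 7 N, the robot is clear of everything, and the job was handed in at about 23 s of the 67 s allowed.

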